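Meter four nougats from the slide-gate dispenser and serve them with the scoop

ROBOT

A 6-joint arm with a two-finger parallel gripper is mounted at the origin on a cart in front of the work surface, level with it; the furniture and walls round the work are solid. World frame = base frame: x ahead of the robot, y to its left, z up, the work surface at z = 0. Lengths are in m, angles in rad, forces in N, time in s.
With the tool pointing down it reaches from about 0.35 to 0.85 m from the base axis. Payload 8.1 kg.
Tool frame: the origin (TCP) lies where the fingers leave the gripper's body, on its centre line; the fingertips stand 84 mm ahead of it and the grasp point (between the pads) lies 65 mm ahead of it; z points along the fingers, y is the line along which they close (so a half turn about z gives the same grasp; the last joint's range is limited). The gripper opens to 93 mm and grips with 3 to 60 N. Pads are 15 mm wide; open, the fingers measure 128 mm over their backs; the gripper's body (75 mm by 188 mm) begins 65 mm behind the grasp point.
Start: joints at [1.157, 0.13, 1.488, -0, 1.523, -0.085], TCP at [0.194, 0.568, 0.303] pointing down, gripper open.
Joint ranges: [-2.96, 2.96], [-0.89, 2.26], [0.02, 2.5], [-1.34, 4.48], [0, 2.73], [-2.66, 2.66]. Speed limits (rad/s): [2.39, 2.39, 2.79, 3.14, 3.14, 3.14].

INTERFACE

Orientations are given as a rotation vector (axis times angle).
In Python, from plant import robot gives the robot as it stands.
- The arm moves only by the shell command python3 -m jog 'ROWS' [FORCE]. ROWS is text: rows parted by semicolons, each of 5 numbers parted by spaces: the opening, from 0 (shut) to 1 (fully open), then the shift along the tool's x, y, z in m, then the turn about the tool's z in degrees. A call has 1 to 10 rows; each row shifts and turns the commanded pose from where the row before left it, along the tool's axes as they then stand; what a row does not reach is not made up. A row lasts 1/12 s, in which the tool goes at most 41.7 mm and 7.16 degrees, less where a joint would pass 70% of its speed; a pose out of reach is approached as far as the arm can. A call with a gripper value outside its range is refused whole. The fingers move at their own pace and stop on an object; FORCE is the grip in N (left out, the last holds). Time passes only in rows, so rows that do not move let the fingers close. It gives the time, the measured TCP pose, the force, the opening and the grip force at its end, in the units of the state.
- robot.read_state(): the state, without advancing time (a new reading comes with each control period).
- robot.read_camera(name): name is "side" or "top" or "wrist"; returns a dict with "color" (420x560x3 uint8, red, green, blue), "intrinsics" (3x3 intrinsics, pixels), "pose" (4x4, takes a point from camera to world coordinates); the wrist camera has in their place "tool_from_camera" (4x4, takes a point from camera to tool coordinates, whose origin is the TCP and whose axes are the flange's). Camera axes: x right, y down, z forward; pixel columns grow to the right and rows downward; lengths in m; the calibration is good to about 2 mm. The wrist camera is an equidistant fisheye: a pixel r from the principal point sees the ray r / f radians off the axis. A picture is of the moment at which its call begins: read the wrist's pose just before it. There is no depth.
- robot.close_job(): hands the job in; it is judged then, once.
The state is a dict: "t": time; "q": joint angles; "dq": joint speeds; "joint_torque": joint torques, N m; "tool_pos": TCP position; "orientation": TCP orientation; "force": force on the tool from outside, world axes, zero at the start; "wrist_torque": the same for the moment, N m; "opening": finger opening in m; "gripper_force": force on a finger pad.
Only numpy, scipy, OpenCV 4.12 (cv2) and the standard library are available. Lean on these libraries where they do the work, as an engineer would, in place of code of your own. Each camera call takes 0.05 s, during which the arm holds its last target. There are 200 camera calls.

TASK

Stand the flat scoop, which lies on its side, upright under the dispenser's two leftmost chutes and let go of it; then draw the gate just half open so that exactly the four nougats of those two chutes drop into the scoop, and push it fully shut again. Take the scoop up, carry the four level to the white bowl, tip them in from close above it, and stand the empty scoop upright on the counter; spill nothing, keep the other four nougats in their chutes and leave the bowl and everything else where they stand.

Things in the scene. Friction and masses are not known exactly. Their poses are not given: they have to be found in the camera images.
- dispenser: Fixed nougat dispenser. Origin on the counter under the middle of its chutes; +x to its back, +y to its left seen from in front. Four clear chutes side by side along y, 34 mm apart (centres y = +51, +17, -17, -51 mm), each 37 mm deep, 29 mm wide, open above (highest part 150 mm up), closed below only by the slide gate, top 70 mm up. Front of the chutes x = -26 mm; back panel (168 mm high) at x = +53 mm.
- outlet (a point): Point on the counter below the middle between the dispenser's two leftmost (+y) chutes, axes as the dispenser's: their pieces land round here, within 33 mm along y, 18 mm along x. The space above is clear up to 61 mm (gate rails), back to the panel 53 mm behind, and aside to the dispenser's two low feet (10 mm high, 16 mm wide, along x, 76 mm to the left of here and 144 mm to the right).
- gate (a joint): The slide gate, one steel plate under all four chutes. 0 m = fully shut; slides to the dispenser's right (-y), 0.136 = fully open. It uncovers the chutes one by one from the left, 34 mm each: at 0.068 (half) the two leftmost are open, the others shut; from 0.062 the second has surely emptied, from 0.078 the third may start to drop. Stays where it is left; about 2 to 3 N moves it.
- gate_knob (a point): Mid-height of the gate's grip: an upright dark wooden knob 20 mm across, 34 mm tall, on the gate's right end, 138 mm to the right (-y) of the dispenser's middle when shut; this point is 90 mm above the counter and moves with the gate.
- scoop_grip (a point): Middle of the scoop's straight handle (octagonal, 16 mm across its flats: two flats upright, two level, the rest at 45 degrees; 112 mm long). Axes: x from handle to nose, y to the pan's left, z out of its open top. This point is 106 mm behind the pan's middle and 47 mm above its underside; the handle rises backwards 15 deg. At first it lies on its -y side wall: y up, open top to the right, handle 46 mm up.
- scoop_pan (a point): Middle of the inner floor of the flat scoop: a steel pan 84 mm long, 92 mm wide outside, floor and walls 3 mm; side walls and back wall 42 mm high, the front (nose, +x) open; about 0.16 kg. The floor is 3 mm above the underside. Axes as at scoop_grip.
- scoop_nose (a point): Middle of the front edge of the scoop's floor, at its underside, 42 mm ahead of the pan's middle.
- bowl_in (a point): Centre of the inner floor of the white round bowl that stands loose on the counter, about 0.6 kg: 170 mm across the rim, 58 mm high.
- nougat_1_center (a point): Centre of a nougat piece in gold foil with a red band, a block 32 x 24 x 18 mm, 20 g; at the start the lower one of the two in chute 1 counted from the dispenser's left (+y).
- nougat_2_center (a point): Centre of a nougat piece in gold foil with a red band, a block 32 x 24 x 18 mm, 20 g; at the start the upper one of the two in chute 1 counted from the dispenser's left (+y).
- nougat_3_center (a point): Centre of a nougat piece in gold foil with a red band, a block 32 x 24 x 18 mm, 20 g; at the start the lower one of the two in chute 2 counted from the dispenser's left (+y).
- nougat_4_center (a point): Centre of a nougat piece in gold foil with a red band, a block 32 x 24 x 18 mm, 20 g; at the start the upper one of the two in chute 2 counted from the dispenser's left (+y).
- nougat_5_center (a point): Centre of a nougat piece in gold foil with a red band, a block 32 x 24 x 18 mm, 20 g; at the start the lower one of the two in chute 3 counted from the dispenser's left (+y).
- nougat_6_center (a point): Centre of a nougat piece in gold foil with a red band, a block 32 x 24 x 18 mm, 20 g; at the start the upper one of the two in chute 3 counted from the dispenser's left (+y).
- nougat_7_center (a point): Centre of a nougat piece in gold foil with a red band, a block 32 x 24 x 18 mm, 20 g; at the start the lower one of the two in chute 4 counted from the dispenser's left (+y).
- nougat_8_center (a point): Centre of a nougat piece in gold foil with a red band, a block 32 x 24 x 18 mm, 20 g; at the start the upper one of the two in chute 4 counted from the dispenser's left (+y).
- price_block: Bystander: small wooden block holding an upright card, 26 x 85 x 87 mm; origin at its underside. Leave it alone.
- fish_tin: Bystander: low round silver tin with a blue label, 86 mm across, 40 mm high; origin at its underside. Leave it alone.
- cheese_wedge: Bystander: pink-rinded wedge of cheese, 83 x 120 x 60 mm; origin at its underside. Leave it alone.

How it is judged:
By the outcome, as a careful person would: the job done as asked, in the order asked, and still so for the second after the job is handed in, with the robot touching nothing.
It also fails if it takes over 72 s, if anything falls off the work surface, if the arm or the gripper's body presses on something with over 40 N, if the wrist force passes 120 N, or if a joint passes its speed limit or range.

## Working session

There is one attempt and no reset: what is moved stays moved. The work goes in short steps, Python scripts to look and compute and a shell command to move; the robot and the scene stay as the last step left them, time stands still between calls to the robot, and variables do not carry over. Pictures are saved under pics/ and viewed, at most 10 in all, crops included, and the job is handed in when it is done.

```bash
ls; mkdir -p pics
python3 - <<'E'
from plant import robot
import cv2,numpy as np
s=robot.read_state();print(s)
for n in("side","top","wrist"):
    d=robot.read_camera(n);cv2.imwrite(f"pics/{n}0.png",d["color"][:,:,::-1]);np.savez(f"pics/{n}0.npz",**d)
    print(n,d["intrinsics"],d.get("pose",d.get("tool_from_camera")))
E
```

```text
pics
{'t': 0.0, 'q': array([ 1.15660178e+00,  1.31175666e-01,  1.48925009e+00, -1.43075589e-05,
        1.52297927e+00, -8.54014189e-02]), 'dq': array([-0.00077174,  0.00025741,  0.00039403,  0.00273858, -0.00028682,
        0.00294373]), 'joint_torque': array([-2.02860106e-04, -5.59889138e+01, -4.91727233e+01,  7.67085934e-02,
        3.63803166e-02, -1.70477392e-04]), 'tool_pos': array([0.19356224, 0.56749665, 0.30169467]), 'orientation': array([-5.14071491e-01, -3.09880612e+00,  2.76367405e-03]), 'force': array([ 0.19165894, -1.0356628 ,  0.67543143]), 'wrist_torque': array([-0.02075619, -0.01797097, -0.03987379]), 'gripper_force': 0.0, 'opening': 0.09341816237004623}
side [[382.50358452   0.         283.15984712]
 [  0.         382.50358452 204.26740718]
 [  0.           0.           1.        ]] [[ 0.96924171 -0.15348498  0.19238729  0.25749203]
 [-0.2457338  -0.56028433  0.79100971 -0.91490375]
 [-0.01361652 -0.81395567 -0.58076739  0.80606538]
 [ 0.          0.          0.          1.        ]]
top [[514.09292399   0.         275.35268324]
 [  0.         514.09292399 209.1733136 ]
 [  0.           0.           1.        ]] [[-0.0152845  -0.99873748  0.04785213  0.4342869 ]
 [-0.99979487  0.01462957 -0.014007    0.0611217 ]
 [ 0.01328926 -0.04805641 -0.99875622  1.66824932]
 [ 0.          0.          0.          1.        ]]
wrist [[325.1922621    0.         279.96626691]
 [  0.         325.1922621  214.55884724]
 [  0.           0.           1.        ]] [[-1.08310414e-03 -9.59818599e-01 -2.80619107e-01  7.95336402e-02]
 [ 9.99999344e-01 -1.14404924e-03  5.33688271e-05 -3.94245811e-04]
 [-3.72266469e-04 -2.80618865e-01  9.59819209e-01 -8.20028080e-02]
 [ 0.00000000e+00  0.00000000e+00  0.00000000e+00  1.00000000e+00]]
```

View pics/side0.png

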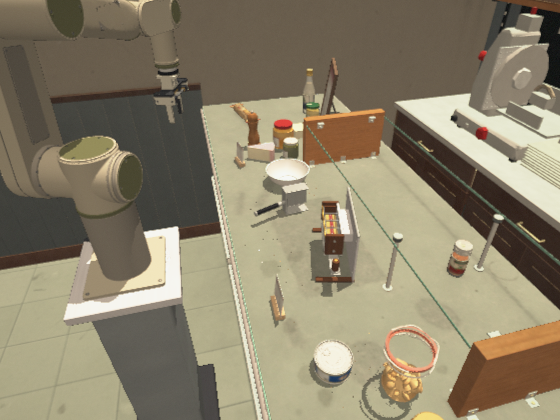

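View pics/top0.png

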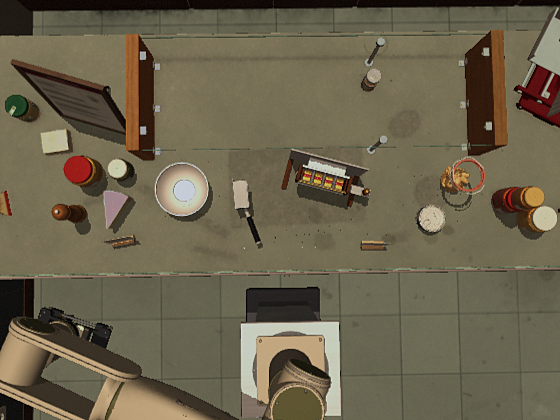

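The top view shows the bowl at (183,190), the scoop pan at (241,195) with its handle running to (257,245), the dispenser at (325,178), the knob near (367,190) and the tin at (431,219). I'll zoom in on both views.

Run:
```python
import cv2,numpy as np
a=cv2.imread("pics/top0.png")[140:280,140:390];b=cv2.imread("pics/side0.png")[150:300,230:380]
cv2.imwrite("pics/c_top0.png",cv2.resize(a,None,fx=3.2,fy=3.2,interpolation=2));cv2.imwrite("pics/c_side0.png",cv2.resize(b,None,fx=4,fy=4,interpolation=2))
```

```text
(no output)
```

View pics/c_top0.png

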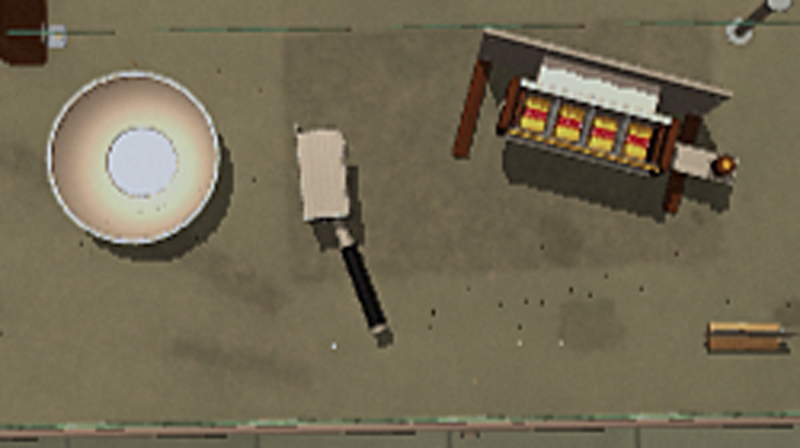

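View pics/c_side0.png

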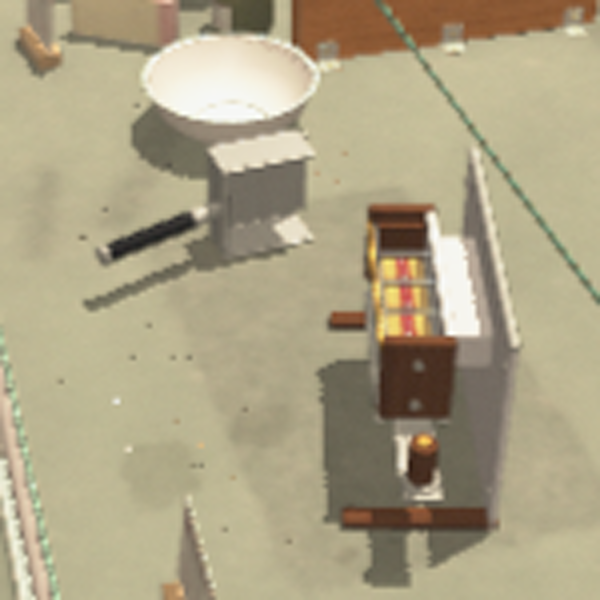

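Crop readings: the upper wall's corners are at (297,130), (342,128), (350,215) and (304,218), and the handle runs from (342,232) to (380,330). The bowl is too close on the left to topple the scoop there, so I'll carry it clear first.

```bash
cat > h.py <<'E'
import numpy as np,cv2
from scipy.spatial.transform import Rotation as R
def ray(d,px):
    v=np.array([(px[0]-d["intrinsics"][0,2])/d["intrinsics"][0,0],(px[1]-d["intrinsics"][1,2])/d["intrinsics"][1,1],1.])
    T=d["pose"];return T[:3,3],T[:3,:3]@v
def onz(d,px,z):
    o,v=ray(d,px);return (o+v*(z-o[2])/v[2]).round(4)
def two(d1,p1,d2,p2):
    o1,v1=ray(d1,p1);o2,v2=ray(d2,p2)
    s=np.linalg.lstsq(np.c_[v1,-v2],o2-o1,rcond=None)[0]
    a,b=o1+s[0]*v1,o2+s[1]*v2;return ((a+b)/2).round(4),np.linalg.norm(a-b).round(4)
E
python3 - <<'E'
from h import *
t=np.load("pics/top0.npz");s=np.load("pics/side0.npz")
T=lambda x,y:(140+x/3.2,140+y/3.2)
S=lambda x,y:(230+x/4,150+y/4)
for n,p,z in [("wall",(297,130),.092),("wall",(342,128),.092),("wall",(350,215),.092),("wall",(304,218),.092),("handle0",(345,235),.046),("handle1",(380,330),.046),("knobtop",(726,158),.107),
 ("n2?",(536,115),.1),("n8?",(639,142),.1),("panelL",(487,30),.168),("panelR",(732,95),.168),("pb",(780,335),.03)]:
    print(n,onz(t,T(*p),z))
# bowl rim circle
g=cv2.cvtColor(t["color"],cv2.COLOR_RGB2GRAY)
print("bowl",onz(t,T(134,157),.058),onz(t,T(47,157),.058),onz(t,T(219,157),.058),onz(t,T(134,70),.058),onz(t,T(134,243),.058))
# yellow/red mask of nougat
hsv=cv2.cvtColor(t["color"],cv2.COLOR_RGB2HSV)
m=((hsv[...,1]>170)&(hsv[...,2]>110)&((hsv[...,0]<6)|(hsv[...,0]>174))).astype(np.uint8);m[:165]=0;m[195:]=0;m[:,:295]=0;m[:,352:]=0
k,l,st,c=cv2.connectedComponentsWithStats(m)
for i in range(1,k):
    if st[i,4]>5: print("red",st[i,4],c[i],onz(t,c[i],.106))
# two-view
print("knob",two(t,T(726,158),s,S(425,440)))
print("panelR",two(t,T(732,95),s,S(517,345)),"panelL",two(t,T(487,30),s,S(476,152)))
print("wall nose-right",two(t,T(342,128),s,S(312,155)),"handle end",two(t,T(379,330),s,S(100,252)))
E
```

```text
wall [0.5996 0.1685 0.092 ]
wall [0.6009 0.1252 0.092 ]
wall [0.5171 0.1186 0.092 ]
wall [0.5148 0.1627 0.092 ]
handle0 [0.4998 0.1255 0.046 ]
handle1 [0.4058 0.0923 0.046 ]
knobtop [ 0.5655 -0.2412  0.107 ]
n2? [ 0.61  -0.061  0.1  ]
n8? [ 0.5827 -0.1593  0.1   ]
panelL [ 0.6814 -0.0121  0.168 ]
panelR [ 0.6183 -0.2363  0.168 ]
pb [ 0.3943 -0.3058  0.03  ]
bowl [0.5788 0.3306 0.058 ] [0.58   0.4155 0.058 ] [0.5777 0.2475 0.058 ] [0.6645 0.33   0.058 ] [0.4945 0.3311 0.058 ]
red 13 [307.53846154 175.07692308] [ 0.612  -0.0607  0.106 ]
red 7 [319. 178.] [ 0.6025 -0.0956  0.106 ]
red 12 [328.41666667 181.        ] [ 0.5929 -0.1242  0.106 ]
red 12 [339.08333333 183.33333333] [ 0.5853 -0.1567  0.106 ]
knob (array([ 0.5637, -0.2408,  0.1057]), np.float64(0.004))
panelR (array([ 0.6194, -0.2363,  0.1703]), np.float64(0.0028)) panelL (array([ 0.6831, -0.0127,  0.1656]), np.float64(0.0028))
wall nose-right (array([0.5999, 0.1256, 0.0904]), np.float64(0.0024)) handle end (array([0.4061, 0.0932, 0.0486]), np.float64(0.0004))
```

```bash
cat >> h.py <<'E'
def plan(x,y,z,head):
    """shift in tool axes (after turning) from measured pose to grasp point (x,y,z) with tool y heading head deg"""
    from plant import robot
    s=robot.read_state();M=R.from_rotvec(s["orientation"]).as_matrix()
    h=np.degrees(np.arctan2(M[1,1],M[0,1]));turn=-((head-h+90)%180-90)
    H=np.radians(h-turn);ty=np.array([np.cos(H),np.sin(H),0]);tx=np.array([-ty[1],ty[0],0])
    g=s["tool_pos"]-[0,0,.065];d=np.array([x,y,z])-g
    print(f"t {s['t']:.2f} grasp {g.round(4)} head {h:.1f} | turn {turn:.1f} then tool shift x {d@tx*1e3:.1f} y {d@ty*1e3:.1f} z {-d[2]*1e3:.1f} mm | q6 {s['q'][5]:.2f} open {s['opening']:.3f} F {s['force'].round(1)} tilt {np.degrees(np.arccos(-M[2,2])):.1f}")
E
python3 -m jog '1 0 0 0 -5.8;1 0 0 0 -5.8;1 0 0 0 -5.8;1 0 0 0 -5.7'
python3 -c "
from h import *
plan(.543,.143,.075,94.2)"
```

```text
t: 0.48
tool_pos: [0.1937, 0.5677, 0.3023]
orientation: [0.125, -3.139, 0.001]
force: [0.8, 0.5, -0.2]
opening: 0.0932
gripper_force: 0.0
t 0.48 grasp [0.1937 0.5677 0.2373] head 94.5 | turn 0.3 then tool shift x -317.3 y -449.1 z 162.3 mm | q6 -0.49 open 0.093 F [ 0.8  0.5 -0.2] tilt 0.0
```

```bash
python3 -m jog '1 -.02 -.028 0 0;1 -.02 -.028 0 0;1 -.02 -.028 0 0;1 -.02 -.028 0 0;1 -.02 -.028 0 0;1 -.02 -.028 0 0;1 -.02 -.028 0 0;1 -.02 -.028 0 0'
python3 -m jog '1 -.02 -.028 0 0;1 -.02 -.028 0 0;1 -.02 -.028 0 0;1 -.02 -.028 0 0;1 -.02 -.028 .01 0;1 -.02 -.028 .01 0;1 -.02 -.028 .01 0;1 -.017 -.029 .01 0;1 0 0 0 0' >/dev/null
python3 - <<'E'
from h import *
from plant import robot
plan(.543,.143,.075,94.2)
d=robot.read_camera("wrist");cv2.imwrite("pics/w1.png",d["color"][:,:,::-1])
E
```

```text
t: 1.15
tool_pos: [0.3706, 0.3549, 0.3025]
orientation: [0.117, -3.139, 0.0]
force: [0.5, 0.0, 0.5]
opening: 0.0926
gripper_force: 0.0
t 1.90 grasp [0.5447 0.1387 0.1949] head 94.0 | turn -0.2 then tool shift x 1.4 y 4.4 z 119.9 mm | q6 -1.48 open 0.093 F [0.3 1.4 0.6] tilt 0.2
```

View pics/w1.png

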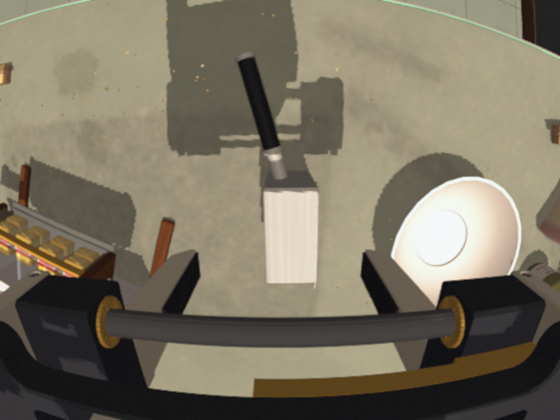

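The wall is centred near column 291, about 10 px to the right of the finger mid-line, which matches the planned 4 mm correction. Next I'll descend and grip across the wall.

```bash
python3 -m jog '1 0.001 .004 .02 0;1 0 0 .03 0;1 0 0 .03 0;1 0 0 .025 0;1 0 0 .015 0;1 0 0 0 0' >/dev/null
python3 -c "
from h import *
plan(.543,.143,.075,94.2)"
python3 -m jog '.3 0 0 0 0;.3 0 0 0 0;.3 0 0 0 0;.3 0 0 0 0;.3 0 0 0 0;.3 0 0 0 0;.3 0 0 0 0' 20
python3 -m jog '.3 0 0 -.01 0;.3 0 0 -.02 0;.3 0 -.005 0 0;.3 0.005 -.015 0 0;.3 0.01 -.02 0 0;.3 0.01 -.02 0 0;.3 0.005 -.015 0 0;.3 0 0 0 0'
python3 -c "
from h import *
from plant import robot
plan(.513,.068,.075,94.2)
for n in('top','side'):
  d=robot.read_camera(n);np.savez(f'pics/{n}1.npz',**d)
  a=d['color'][...,::-1][110:280,150:350] if n=='top' else d['color'][...,::-1][130:280,200:400]
  cv2.imwrite(f'pics/_{n}.png',cv2.resize(a,(400,300),interpolation=2))
cv2.imwrite('pics/b1.png',np.hstack([cv2.imread('pics/_top.png'),cv2.imread('pics/_side.png')]))"
```

```text
t 2.45 grasp [0.5388 0.1479 0.0735] head 94.3 | turn 0.1 then tool shift x -3.8 y -5.2 z -1.5 mm | q6 -1.47 open 0.092 F [-1.3 -0.   0.4] tilt 0.4
t: 3.03
tool_pos: [0.5421, 0.1476, 0.1432]
orientation: [-0.117, 3.139, 0.0]
force: [-0.8, -0.0, -0.0]
opening: 0.0513
gripper_force: 0.0
t: 3.7
tool_pos: [0.5168, 0.0679, 0.1723]
orientation: [0.114, -3.139, 0.002]
force: [0.5, 0.1, -1.3]
opening: 0.0416
gripper_force: 20.0
t 3.70 grasp [0.5168 0.0679 0.1073] head 94.2 | turn -0.0 then tool shift x 3.8 y 0.3 z 32.3 mm | q6 -1.61 open 0.042 F [ 0.5  0.1 -1.3] tilt 0.1
```

View pics/b1.png

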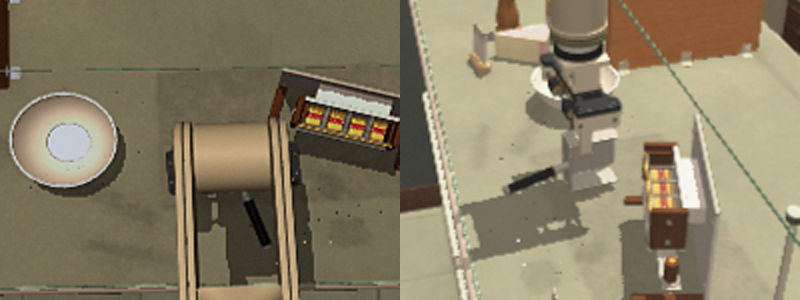

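The scoop is held: it opens to 42 mm at 20 N and has been moved clear. Next I'll lower it, release, and push its top to the left.

```bash
python3 -m jog '.3 0 0 .015 0;.3 0 0 .01 0;.3 0 0 .005 0;.3 0 0 0 0' 20
python3 -m jog '1 0 0 0 0;1 0 0 0 0;1 0 0 0 0;1 0 0 0 0;1 0 0 0 0;1 0 0 0 0;1 0 0 0 0;1 0 0 0 0'
python3 - <<'E'
from h import *
from plant import robot
plan(.513,.068,.075,94.2)
d=robot.read_camera("wrist");cv2.imwrite("pics/w2.png",d["color"][:,:,::-1])
E
```

```text
t: 4.13
tool_pos: [0.5209, 0.0714, 0.1459]
orientation: [-0.118, 3.132, 0.0]
force: [3.7, -0.8, 12.4]
opening: 0.0414
gripper_force: 20.0
t: 4.8
tool_pos: [0.5175, 0.0706, 0.1426]
orientation: [0.117, -3.139, -0.0]
force: [0.8, -0.3, -0.8]
opening: 0.09
gripper_force: 0.0
t 4.80 grasp [0.5175 0.0706 0.0776] head 94.3 | turn 0.1 then tool shift x 4.7 y -2.2 z 2.6 mm | q6 -1.61 open 0.090 F [ 0.8 -0.3 -0.8] tilt 0.0
```

```bash
python3 -m jog '.65 0 -.002 .004 0;.65 0 0 .004 0;.65 0 0 .004 0;.65 0 0 0 0;.65 0 0 0 0;.65 0 0 0 0'
python3 -m jog '.65 0 .007 0 0;.65 0 .007 0 0;.65 0 .007 0 0;.65 0 .007 0 0;.65 0 .007 0 0;.65 0 .007 0 0;.65 0 .007 0 0;.65 0 0 0 0'
python3 - <<'E'
from h import *
from plant import robot
plan(.513,.068,.075,94.2)
d=robot.read_camera("side");a=d['color'][...,::-1][130:280,200:400]
w=robot.read_camera("wrist")["color"][...,::-1]
cv2.imwrite("pics/b2.png",np.hstack([cv2.resize(a,(400,300),interpolation=2),cv2.resize(w,(400,300))]))
E
```

```text
t: 5.35
tool_pos: [0.5177, 0.0686, 0.1306]
orientation: [0.117, -3.139, -0.0]
force: [-0.7, -1.3, 0.2]
opening: 0.0618
gripper_force: 0.0
t: 6.02
tool_pos: [0.5139, 0.1189, 0.1307]
orientation: [0.119, -3.139, -0.001]
force: [-0.0, -0.2, 0.2]
opening: 0.0604
gripper_force: 0.0
t 6.02 grasp [0.5139 0.1189 0.0657] head 94.3 | turn 0.1 then tool shift x 4.6 y -50.7 z -9.3 mm | q6 -1.52 open 0.060 F [-0.  -0.2  0.2] tilt 0.0
```

View pics/b2.png

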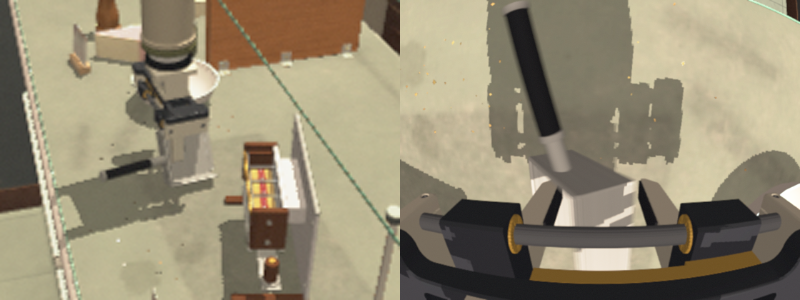

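The pan is tilting left between the fingers as planned, so I'll continue.

```bash
python3 -m jog '.65 0 .008 0 0;.65 0 .008 0 0;.65 0 .008 0 0;.65 0 .006 0 0;.65 0 .006 0 0;.65 0 0 -.01 0;.65 0 0 -.03 0;.65 0 0 -.04 0;.65 0 0 -.03 0;.65 0 0 0 0'
python3 - <<'E'
from h import *
from plant import robot
plan(.513,.068,.075,94.2)
s=robot.read_state();w=robot.read_camera("wrist")["color"][...,::-1];np.savez("pics/w3.npz",c=w,o=s["orientation"],p=s["tool_pos"])
cv2.imwrite("pics/w3.png",w)
E
```

```text
t: 6.95
tool_pos: [0.5147, 0.1539, 0.2496]
orientation: [-0.117, 3.127, 0.003]
force: [0.3, 0.1, 1.0]
opening: 0.0607
gripper_force: 0.0
t 6.95 grasp [0.5147 0.1539 0.1846] head 94.3 | turn 0.1 then tool shift x 8.0 y -85.6 z 109.6 mm | q6 -1.45 open 0.061 F [0.3 0.1 1. ] tilt 0.7
```

View pics/w3.png

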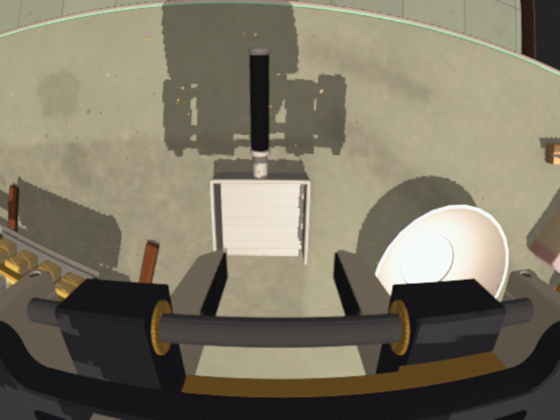

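The scoop stands upright: the pan spans (212–308, 175–257) and the handle runs along column 260 from row 50 to row 178. Next I'll measure the handle.

```bash
cat >> h.py <<'E'
def wray(d,s,px):
    K=d["intrinsics"];v=np.array([px[0]-K[0,2],px[1]-K[1,2]]);r=np.hypot(*v);th=r/K[0,0]
    c=np.r_[v/max(r,1e-9)*np.sin(th),np.cos(th)];T=d["tool_from_camera"];M=R.from_rotvec(s["orientation"]).as_matrix()
    return s["tool_pos"]+M@T[:3,3],M@T[:3,:3]@c
def wonz(d,s,px,z):
    o,v=wray(d,s,px);return (o+v*(z-o[2])/v[2]).round(4)
E
python3 - <<'E'
from h import *
from plant import robot
s=robot.read_state();d=robot.read_camera("wrist")
for n,p,z in [("rear end",(259.5,50),.0615+.008),("neck",(261,165),.035),("backL",(309,178),.045),("backR",(211,178),.045),("floor nose",(260,256),.003)]: print(n,wonz(d,s,p,z))
c=d["color"].astype(int);m=(c.sum(2)<90);m[:45]=0;m[155:]=0;m[:,:235]=0;m[:,285:]=0
ys,xs=np.nonzero(m);
for r in (60,80,100,120,140): print(r,xs[ys==r].min(),xs[ys==r].max())
plan(.45,.13,.045,92)
E
```

```text
rear end [0.3791 0.1282 0.0695]
neck [0.4764 0.1341 0.035 ]
backL [0.4833 0.1776 0.045 ]
backR [0.4893 0.0904 0.045 ]
floor nose [0.5803 0.1372 0.003 ]
60 250 267
80 251 267
100 251 267
120 252 267
140 252 267
t 7.05 grasp [0.5126 0.1535 0.1785] head 94.3 | turn 2.3 then tool shift x 63.4 y -21.3 z 133.5 mm | q6 -1.45 open 0.061 F [-0.6 -0.  -1. ] tilt 0.3
```

```bash
python3 -m jog '.6 .025 -.007 0 0.6;.6 .025 -.007 0 0;.6 .021 -.008 .01 0;.6 0 0 .025 0;.6 0 0 .03 0;.6 0 0 .025 0;.6 0 0 0 0' >/dev/null
python3 -c "
from h import *
plan(.444,.1323,.044,93.7)"
```

```text
t 7.63 grasp [0.4375 0.1257 0.0793] head 93.6 | turn -0.1 then tool shift x -6.9 y 6.2 z 35.3 mm | q6 -1.47 open 0.056 F [-1.4 -0.3 -1.2] tilt 0.6
```

```bash
python3 -m jog '.6 -.004 .003 .015 0;.6 0 0 .015 0;.6 0 0 .005 0;.6 0 0 0 0' >/dev/null
python3 -c "
from h import *
plan(.444,.1323,.044,93.7)"
python3 -m jog '.05 0 0 0 0;.05 0 0 0 0;.05 0 0 0 0;.05 0 0 0 0;.05 0 0 0 0;.05 0 0 0 0;.05 0 0 0 0;.05 0 0 0 0;.05 0 0 0 0;.05 0 0 0 0' 55
python3 -c "
from h import *
plan(.444,.1323,.044,93.7)"
```

```text
t 7.97 grasp [0.4447 0.1296 0.0497] head 93.7 | turn -0.0 then tool shift x 0.6 y 2.7 z 5.7 mm | q6 -1.46 open 0.056 F [-0.2  0.3  0.3] tilt 0.2
t: 8.8
tool_pos: [0.4459, 0.1299, 0.1158]
orientation: [-0.1, 3.14, 0.0]
force: [-0.8, 0.6, 2.3]
opening: 0.0154
gripper_force: 55.0
t 8.80 grasp [0.4459 0.1299 0.0508] head 93.7 | turn -0.0 then tool shift x 1.7 y 2.5 z 6.8 mm | q6 -1.46 open 0.015 F [-0.8  0.6  2.3] tilt 0.0
```

```bash
python3 -m jog '.05 0 0 -.005 0;.05 0 0 -.01 0;.05 0 0 0 0;.05 0 0 0 4;.05 0 0 0 5;.05 0 0 0 5;.05 0 0 0 5.2;.05 0 0 0 0;.05 0 0 0 0'
python3 -c "
from h import *
plan(.418,-.022,.065,74.4)
from plant import robot
print(robot.read_state()['wrist_torque'])
d=robot.read_camera('side');cv2.imwrite('pics/s4.png',cv2.resize(d['color'][...,::-1][130:280,200:400],(800,600),interpolation=2))"
```

```text
t: 9.55
tool_pos: [0.4459, 0.1298, 0.131]
orientation: [0.42, 3.113, 0.0]
force: [0.3, -0.2, -2.1]
opening: 0.015
gripper_force: 55.0
t 9.55 grasp [0.4459 0.1298 0.066 ] head 74.6 | turn 0.2 then tool shift x -13.9 y -153.7 z 1.0 mm | q6 -1.13 open 0.015 F [ 0.3 -0.2 -2.1] tilt 0.0
[-0.02342043  0.0264282   0.00508803]
```

View pics/s4.png

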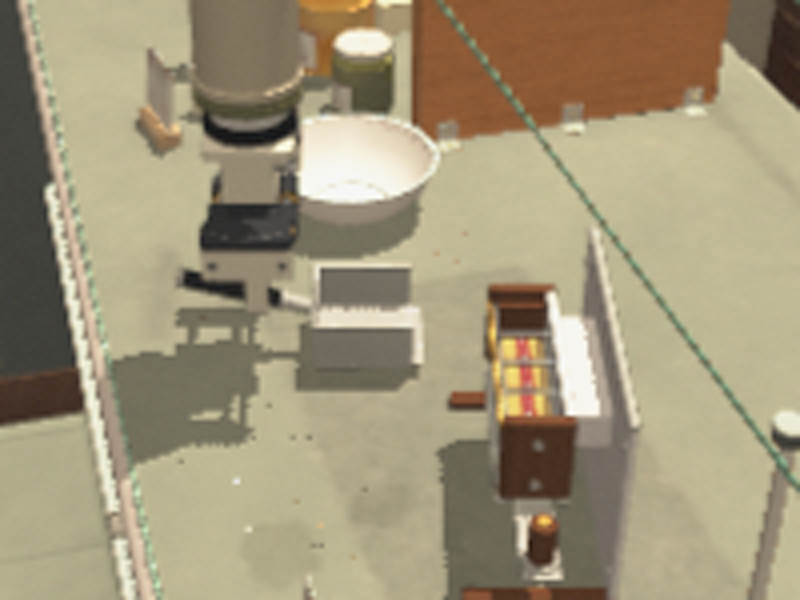

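The scoop is held level at about 15 mm up, with the dispenser ahead on the right. I'll move to the standoff pose, then insert.

```bash
python3 -m jog '.05 .005 -.008 0 0;.05 0 -.016 0 0;.05 0 -.024 0 0;.05 0 -.027 0 0;.05 0 -.027 0 0;.05 0 -.025 0 0;.05 0 -.017 0 0;.05 0 -.01 0 0;.05 0 0 0 0;.05 0 0 0 0' > /dev/null
python3 -c "
from h import *
plan(.524,-.052,.058,74.4)"
```

```text
t 10.43 grasp [ 0.3997 -0.0173  0.0658] head 74.4 | turn 0.0 then tool shift x -129.0 y -0.0 z 7.8 mm | q6 -1.47 open 0.015 F [-0.8  0.5 -2.2] tilt 0.0
```

```bash
python3 -m jog '.05 -.01 0 .007 0;.05 -.015 0 0 0;.05 -.02 0 0 0;.05 -.02 0 0 0;.05 -.02 0 0 0;.05 -.018 0 0 0;.05 -.015 0 0 0;.05 -.011 0 0 0;.05 0 0 0 0;.05 0 0 0 0'
python3 -c "
from h import *
from plant import robot
plan(.524,-.052,.058,74.4)
s=robot.read_state();d=robot.read_camera('wrist');a=d['color'][...,::-1]
t=robot.read_camera('side')['color'][...,::-1][150:250,270:400]
cv2.imwrite('pics/w5.png',np.hstack([cv2.resize(a,(400,300)),cv2.resize(t,(390,300),interpolation=2)]))"
```

```text
t: 11.27
tool_pos: [0.5242, -0.0507, 0.1233]
orientation: [-0.422, -3.112, -0.001]
force: [-1.1, -0.6, -2.1]
opening: 0.0151
gripper_force: 55.0
t 11.27 grasp [ 0.5242 -0.0507  0.0583] head 74.5 | turn 0.1 then tool shift x -0.2 y -1.3 z 0.3 mm | q6 -1.49 open 0.015 F [-1.1 -0.6 -2.1] tilt 0.1
```

View pics/w5.png

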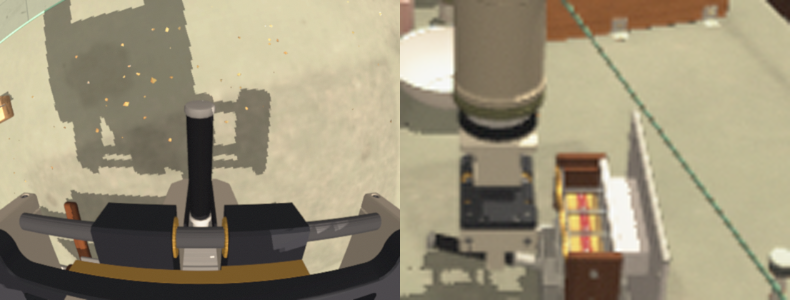

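I've now used all ten pictures, so from here I'll rely on numbers only. The handle is straight between the fingers and the pan is under the chutes. Next I'll lower the scoop and release it.

```bash
python3 -m jog '.05 0 0 .004 0;.05 0 0 .003 0;.05 0 0 .001 0;.05 0 0 0 0'
python3 -m jog '.5 0 0 0 0;.5 0 0 0 0;.5 0 0 0 0;.5 0 0 0 0;.5 0 0 0 0;.5 0 0 0 0'
python3 -c "
from h import *
plan(.524,-.052,.05,74.4)"
```

```text
t: 11.7
tool_pos: [0.5234, -0.0513, 0.1157]
orientation: [-0.424, -3.111, -0.001]
force: [-4.6, 2.2, 5.6]
opening: 0.0154
gripper_force: 55.0
t: 12.2
tool_pos: [0.5241, -0.0518, 0.1157]
orientation: [0.425, 3.113, -0.0]
force: [-0.5, -0.7, -0.8]
opening: 0.0458
gripper_force: 0.0
t 12.20 grasp [ 0.5241 -0.0518  0.0507] head 74.5 | turn 0.1 then tool shift x 0.0 y -0.2 z 0.7 mm | q6 -1.50 open 0.046 F [-0.5 -0.7 -0.8] tilt 0.0
```

```bash
python3 -m jog '.5 0 0 -.02 0;.5 0 0 -.035 0;.5 0 0 -.035 0;.5 0 0 -.035 0;.5 0 0 -.025 0;.5 0 0 0 0;.5 0 0 0 0' >/dev/null
python3 -c "
from h import *
from plant import robot
plan(.5633,-.241,.097,74.4)
s=robot.read_state();d=robot.read_camera('wrist');c=d['color'].astype(int)
np.savez('pics/w6.npz',**d)
m=((c.max(2)<38)).astype(np.uint8);m[215:]=0
k,l,st,ce=cv2.connectedComponentsWithStats(m)
for i in range(1,k):
  if st[i,4]>300: print(st[i],ce[i].round(1))
"
```

```text
t 12.78 grasp [ 0.5252 -0.052   0.203 ] head 74.5 | turn 0.1 then tool shift x -87.5 y -171.8 z 106.0 mm | q6 -1.50 open 0.046 F [ 0.1 -0.2 -0.5] tilt 0.3
[272 139  16  76 831] [279.3 167.1]
```

```bash
python3 -m jog '.5 -.006 -.012 0 0;.5 -.012 -.024 0 0;.5 -.014 -.027 0 0;.5 -.014 -.027 0 0;.5 -.014 -.027 0 0;.5 -.013 -.026 0 0;.5 -.009 -.017 0 0;.5 -.0055 -.012 0 0;.5 0 0 .02 0;.5 0 0 0 0' >/dev/null
python3 -c "
from h import *
from plant import robot
plan(.5633,-.241,.097,74.4)
s=robot.read_state();d=robot.read_camera('wrist');np.savez('pics/w7.npz',**d)
# expected knob pixel
M=R.from_rotvec(s['orientation']).as_matrix();T=d['tool_from_camera']
for z in (.107,.075):
  p=T[:3,:3].T@(M.T@(np.array([.5633,-.241,z])-s['tool_pos'])-T[:3,3]);th=np.arctan2(np.hypot(*p[:2]),p[2]);K=d['intrinsics']
  print(z,K[:2,2]+K[0,0]*th*p[:2]/np.hypot(*p[:2]))
hsv=cv2.cvtColor(d['color'],cv2.COLOR_RGB2HSV);sub=d['color'][225:300:8,245:320:5]
for r in sub: print(' '.join('%02x%02x%02x'%tuple(p) for p in r))
"
```

```text
t 13.67 grasp [ 0.5604 -0.2413  0.1757] head 74.4 | turn -0.0 then tool shift x -2.7 y 1.1 z 78.7 mm | q6 -1.79 open 0.046 F [-0.6  0.3 -2.4] tilt 0.4
0.107 [281.62465905 241.77582032]
0.075 [281.35544263 227.69402697]
c7c09f c7c09e c6be9c c6c09d f9f1e4 dbc7b4 4a2b1b 5f3721 613722 603722 746457 f9f3e7 f9f3e7 faf3e7 faf4e8
c8c1a1 cbc3a1 ccc3a2 c8c1a1 f8f0e3 a08b7a 603822 c18a37 c38d37 613a1e 522d1b faf3e6 fbf4e8 fbf3e7 fbf4e7
c8c2a0 c9c3a0 cec4a4 c8c2a2 cac2a2 cec4a4 9a5734 ac6836 d49140 985632 70614f 6e6959 543020 593220 59331f
c9c2a0 ccc4a4 cdc5a4 cac3a1 cbc3a1 cbc3a1 cec5a3 cdc3a4 cbc0a1 c5bc9c beb697 87816c 57301c 57321f 54301b
cdc5a4 cac3a1 cbc5a3 c8c0a0 c8c19f cdc4a4 cec4a3 cec5a3 cbc2a1 c1b898 beb396 c2b799 7f736e 716962 68615a
cbc2a0 cbc3a2 cac29f c9c2a0 c9c19e cac19f ccc5a2 cdc6a4 cbc29f c6bd9c c6bb9c c7bc9d 786e67 7f736d 7f746d
ccc3a3 cbc3a1 cac3a1 cbc2a0 cbc4a3 cfc5a4 cec6a4 cfc7a4 d1c8a5 cec3a3 c8bd9e c9be9e 8c8274 82756f 80756f
ccc3a1 d0c7a4 d0c8a5 cdc5a2 cec7a3 cec7a4 cdc7a4 d0c9a5 d4caa8 d5cca9 d2c8a6 c2b999 b6ac90 7f726d 7e736e
cdc5a3 cec6a4 cfc7a5 cfc7a5 cfc8a5 cec7a7 cfc8a7 d2caa7 d3caa7 d5cca9 d5cba8 ccc2a1 c2b79a 7d716c 81756f
cec8a6 cec6a3 ccc4a2 cdc6a3 cdc4a2 cfc8a5 d3caa8 d0c7a5 d4cba8 d4caa7 d3c8a6 d0c7a4 c6bb9b 7a6d68 81766f
```

```bash
python3 -m jog '.5 -.001 .001 .02 0;.5 0 0 .025 0;.5 0 0 .02 0;.5 0 0 .012 0;.5 0 0 0 0;.5 0 0 0 0'
python3 -m jog '.15 0 0 0 0;.15 0 0 0 0;.15 0 0 0 0;.15 0 0 0 0;.15 0 0 0 0;.15 0 0 0 0;.15 0 0 0 0' 12
python3 -c "
from h import *
plan(.5633,-.241,.097,74.4)"
```

```text
t: 14.22
tool_pos: [0.5633, -0.2396, 0.1686]
orientation: [-0.423, -3.111, -0.001]
force: [-0.0, -0.7, 0.1]
opening: 0.0464
gripper_force: 0.0
t: 14.8
tool_pos: [0.564, -0.2404, 0.1696]
orientation: [0.425, 3.111, -0.001]
force: [-0.5, 0.6, 5.6]
opening: 0.0194
gripper_force: 12.0
t 14.80 grasp [ 0.564  -0.2404  0.1046] head 74.5 | turn 0.1 then tool shift x 0.5 y -0.8 z 7.6 mm | q6 -1.79 open 0.019 F [-0.5  0.6  5.6] tilt 0.1
```

```bash
python3 -m jog '.35 0 0 0 0;.35 0 0 .003 0;.35 0 0 .004 0;.15 0 0 0 0;.15 0 0 0 0;.15 0 0 0 0;.15 0 0 0 0' 12
python3 -c "
from h import *
plan(.5633,-.241,.097,74.4)"
```

```text
t: 15.38
tool_pos: [0.5631, -0.2401, 0.161]
orientation: [-0.425, -3.112, -0.001]
force: [0.2, 1.2, -3.8]
opening: 0.0197
gripper_force: 12.0
t 15.38 grasp [ 0.5631 -0.2401  0.096 ] head 74.5 | turn 0.1 then tool shift x -0.4 y -0.8 z -1.0 mm | q6 -1.79 open 0.020 F [ 0.2  1.2 -3.8] tilt 0.1
```

```bash
python3 -m jog '.15 0 -.005 0 0;.15 0 -.01 0 0;.15 0 -.012 0 0;.15 0 -.012 0 0;.15 0 -.012 0 0;.15 0 -.01 0 0;.15 0 -.006 0 0;.15 0 -.002 0 0;.15 0 0 0 0;.15 0 0 0 0'
python3 -c "
from h import *
plan(.5631,-.2401,.096,74.4)"
```

```text
t: 16.22
tool_pos: [0.5444, -0.3073, 0.1612]
orientation: [-0.426, -3.111, 0.001]
force: [-0.8, -1.1, -10.3]
opening: 0.0198
gripper_force: 12.0
t 16.22 grasp [ 0.5444 -0.3073  0.0962] head 74.4 | turn 0.0 then tool shift x 0.1 y 69.7 z 0.2 mm | q6 -1.89 open 0.020 F [ -0.8  -1.1 -10.3] tilt 0.1
```

```bash
cat > look.py <<'E'
from h import *
from plant import robot
t=robot.read_camera("top");hsv=cv2.cvtColor(t["color"],cv2.COLOR_RGB2HSV)
np.savez("pics/top_last.npz",**t)
for nm,m in (("red",(hsv[...,1]>170)&(hsv[...,2]>110)&((hsv[...,0]<6)|(hsv[...,0]>174))),("gold",(hsv[...,1]>120)&(hsv[...,2]>150)&(hsv[...,0]>18)&(hsv[...,0]<32))):
    m=m.astype(np.uint8);m[:150]=0;m[265:]=0;m[:,:130]=0;m[:,380:]=0
    k,l,st,c=cv2.connectedComponentsWithStats(m,connectivity=8)
    print(nm,[(int(st[i,4]),c[i].round(0).tolist()) for i in range(1,k) if st[i,4]>2])
E
python3 -m jog '.15 0 0 0 0;.15 0 0 0 0;.15 0 0 0 0;.15 0 0 0 0;.15 0 0 0 0'; python3 look.py
```

```text
t: 16.63
tool_pos: [0.5447, -0.3064, 0.1612]
orientation: [-0.424, -3.112, -0.001]
force: [-1.9, -1.2, -14.2]
opening: 0.0197
gripper_force: 12.0
red [(3, [326.0, 181.0]), (10, [330.0, 181.0]), (12, [339.0, 183.0])]
gold [(15, [329.0, 178.0]), (11, [307.0, 181.0]), (14, [340.0, 181.0]), (4, [316.0, 184.0]), (23, [327.0, 185.0]), (20, [338.0, 187.0])]
```

```bash
python3 -m jog '.15 0 .006 0 0;.15 0 .012 0 0;.15 0 .012 0 0;.15 0 .012 0 0;.15 0 .012 0 0;.15 0 .009 0 0;.15 0 .005 0 0;.15 0 .003 0 0;.15 0 0 0 0;.15 0 0 0 0'
python3 -c "
from h import *
plan(.5631,-.2401,.096,74.4)"
```

```text
t: 17.52
tool_pos: [0.5635, -0.239, 0.1615]
orientation: [-0.425, -3.112, 0.003]
force: [-4.5, -8.1, -18.1]
opening: 0.0196
gripper_force: 12.0
t 17.52 grasp [ 0.5635 -0.239   0.0965] head 74.5 | turn 0.1 then tool shift x 0.1 y -1.2 z 0.5 mm | q6 -1.78 open 0.020 F [ -4.5  -8.1 -18.1] tilt 0.1
```

```bash
python3 -m jog '.5 0 0 0 0;.5 0 0 0 0;.5 0 0 0 0;.5 0 0 -.02 0;.5 0 0 -.03 0;.5 0 0 -.035 0;.5 0 0 -.02 0;.5 .008 .012 0 0;.5 .014 .024 0 0;.5 .014 .027 0 0' >/dev/null
python3 -m jog '.5 .014 .027 0 0;.5 .014 .027 0 0;.5 .013 .026 0 0;.5 .007 .017 0 0;.5 .003 .01 0 0;.5 0 0 0 0;.5 0 0 0 0' >/dev/null
python3 -c "
from h import *
from plant import robot
plan(.524,-.052,.05,74.4)
s=robot.read_state();d=robot.read_camera('wrist');c=d['color'].astype(int)
m=((c.max(2)<38)).astype(np.uint8);m[215:]=0
k,l,st,ce=cv2.connectedComponentsWithStats(m)
for i in range(1,k):
  if st[i,4]>300: print(st[i],ce[i].round(1))
o=np.load('pics/w7.npz')
"
python3 look.py
```

```text
t 18.93 grasp [ 0.5266 -0.0512  0.203 ] head 74.5 | turn 0.1 then tool shift x 2.2 y -1.5 z 153.0 mm | q6 -1.49 open 0.047 F [0.  0.1 1. ] tilt 0.1
[271 138  16  77 861] [278.1 167.8]
red []
gold [(3, [367.0, 191.0]), (7, [364.0, 241.0]), (4, [374.0, 242.0])]
```

```bash
python3 -m jog '.5 .002 -.0015 .02 0;.5 0 0 .03 0;.5 0 0 .035 0;.5 0 0 .033 0;.5 0 0 .02 0;.5 0 0 .01 0;.5 0 0 .004 0;.5 0 0 0 0' 
python3 -m jog '.05 0 0 0 0;.05 0 0 0 0;.05 0 0 0 0;.05 0 0 0 0;.05 0 0 0 0;.05 0 0 0 0;.05 0 0 0 0;.05 0 0 0 0' 60
python3 -m jog '.05 0 0 -.003 0;.05 0 0 -.004 0;.05 0 0 0 0;.05 0 0 0 0'
python3 -c "
from h import *
plan(.418,-.022,.058,74.4)"
```

```text
t: 19.7
tool_pos: [0.5234, -0.0528, 0.1145]
orientation: [-0.426, -3.112, 0.0]
force: [-0.4, -0.5, -0.4]
opening: 0.0461
gripper_force: 0.0
t: 20.37
tool_pos: [0.5237, -0.052, 0.1152]
orientation: [0.424, 3.112, 0.0]
force: [-0.8, 0.2, 4.2]
opening: 0.015
gripper_force: 60.0
t: 20.7
tool_pos: [0.5233, -0.0521, 0.1217]
orientation: [-0.425, -3.113, 0.0]
force: [0.6, 0.0, -2.6]
opening: 0.0154
gripper_force: 60.0
t 20.70 grasp [ 0.5233 -0.0521  0.0567] head 74.5 | turn 0.1 then tool shift x 109.5 y 0.7 z -1.3 mm | q6 -1.50 open 0.015 F [ 0.6  0.  -2.6] tilt 0.0
```

```bash
python3 -m jog '.05 .004 0 0 0;.05 .008 0 0 0;.05 .012 0 0 0;.05 .015 0 0 0;.05 .017 0 0 0;.05 .017 0 0 0;.05 .015 0 0 0;.05 .012 0 0 0;.05 .008 0 0 0;.05 .004 0 0 0'
python3 -m jog '.05 0 0 -.004 0;.05 0 0 -.008 0;.05 0 0 -.012 0;.05 0 0 -.014 0;.05 0 0 -.014 0;.05 0 0 -.012 0;.05 0 0 -.01 0;.05 0 0 -.006 0;.05 0 0 0 0'
python3 -c "
from h import *
plan(.418,-.022,.14,94.2)
from plant import robot
d=robot.read_camera('wrist');np.savez('pics/w8.npz',**d)"
python3 look.py
```

```text
t: 21.53
tool_pos: [0.4141, -0.0217, 0.1213]
orientation: [-0.424, -3.112, -0.0]
force: [0.9, -0.1, -2.1]
opening: 0.0151
gripper_force: 60.0
t: 22.28
tool_pos: [0.4167, -0.0223, 0.2037]
orientation: [0.424, 3.11, -0.0]
force: [1.0, -0.8, -3.2]
opening: 0.0152
gripper_force: 60.0
t 22.28 grasp [ 0.4167 -0.0223  0.1387] head 74.5 | turn -19.7 then tool shift x -1.3 y 0.2 z -1.3 mm | q6 -1.48 open 0.015 F [ 1.  -0.8 -3.2] tilt 0.2
red [(4, [326.0, 180.0]), (6, [329.0, 181.0]), (7, [338.0, 183.0]), (3, [341.0, 184.0]), (11, [297.0, 208.0]), (16, [309.0, 212.0])]
gold [(11, [328.0, 178.0]), (5, [338.0, 181.0]), (4, [342.0, 182.0]), (18, [327.0, 184.0]), (16, [338.0, 187.0]), (4, [366.0, 191.0]), (25, [298.0, 205.0]), (3, [303.0, 208.0]), (24, [310.0, 208.0]), (29, [298.0, 213.0]), (23, [309.0, 215.0]), (5, [364.0, 241.0]), (4, [374.0, 242.0])]
```

Two nougats are visible stacked in the pan at (297,208) and (309,212), the weight fits four, and chutes 3 and 4 still hold theirs. Next I'll raise the scoop and turn it gently.

```bash
python3 -m jog '.05 0 0 -.003 -2;.05 0 0 -.006 -3.5;.05 0 0 -.009 -4.5;.05 0 0 -.011 -5;.05 0 0 -.012 -5;.05 0 0 -.012 -5;.05 0 0 -.011 -4.5;.05 0 0 -.008 -3.5;.05 0 0 -.004 -2;.05 0 0 0 0'
python3 -c "
from h import *
plan(.518,.309,.215,110)"
```

```text
t: 23.22
tool_pos: [0.4157, -0.0222, 0.2779]
orientation: [-0.534, 3.096, -0.0]
force: [-0.3, 0.2, -2.6]
opening: 0.0154
gripper_force: 60.0
t 23.22 grasp [ 0.4157 -0.0222  0.2129] head 109.6 | turn -0.4 then tool shift x -209.4 y 276.2 z -2.1 mm | q6 -2.09 open 0.015 F [-0.3  0.2 -2.6] tilt 0.0
```

```bash
python3 -m jog '.05 -.003 .004 0 0;.05 -.006 .008 0 0;.05 -.009 .012 0 0;.05 -.012 .016 0 0;.05 -.0145 .019 0 0;.05 -.015 .0198 0 0;.05 -.015 .0198 0 0;.05 -.015 .0198 0 0;.05 -.015 .0198 0 0'
python3 -m jog '.05 -.015 .0198 0 0;.05 -.015 .0198 0 0;.05 -.015 .0198 0 0;.05 -.015 .0198 0 0;.05 -.0145 .019 0 0;.05 -.012 .016 0 0;.05 -.009 .012 0 0;.05 -.006 .008 0 0;.05 -.003 .004 0 0;.05 0 0 0 0'
python3 -m jog '.05 0 0 0 0;.05 0 0 0 0;.05 0 0 0 0' >/dev/null
cat > han.py <<'E'
from h import *
from plant import robot
s=robot.read_state();d=robot.read_camera('wrist');c=d['color'].astype(int);np.savez('pics/w_last.npz',**d)
m=((c.max(2)<38)).astype(np.uint8);m[215:]=0
k,l,st,ce=cv2.connectedComponentsWithStats(m)
print('black',[(st[i].tolist(),ce[i].round(0).tolist()) for i in range(1,k) if st[i,4]>200],'wt',s['wrist_torque'].round(3),'F',s['force'].round(1))
E
python3 -c "
from h import *
plan(.518,.309,.215,110)"; python3 han.py; python3 look.py
```

```text
t: 23.97
tool_pos: [0.4677, 0.1452, 0.2766]
orientation: [0.53, -3.095, -0.0]
force: [0.1, 0.3, -2.6]
opening: 0.0152
gripper_force: 60.0
t: 24.8
tool_pos: [0.5201, 0.3091, 0.2768]
orientation: [0.532, -3.095, 0.0]
force: [0.1, -0.7, -2.0]
opening: 0.0149
gripper_force: 60.0
t 25.05 grasp [0.5205 0.3074 0.2128] head 109.4 | turn -0.6 then tool shift x 1.8 y 2.3 z -2.2 mm | q6 -1.46 open 0.015 F [-0.3  0.2 -2.7] tilt 0.0
black [([261, 162, 37, 53, 1728], [279.0, 189.0])] wt [ 0.071  0.191 -0.022] F [-0.3  0.2 -2.7]
red [(4, [326.0, 180.0]), (6, [329.0, 181.0]), (11, [339.0, 183.0])]
gold [(8, [178.0, 170.0]), (4, [182.0, 176.0]), (11, [328.0, 178.0]), (10, [340.0, 181.0]), (20, [327.0, 184.0]), (17, [338.0, 187.0]), (3, [367.0, 191.0]), (7, [364.0, 242.0]), (3, [373.0, 242.0])]
```

```bash
python3 -m jog '.05 0 0 0 0;.05 0 0 0 0' 30 >/dev/null; python3 han.py
python3 -m jog '.05 0 0 0 0;.05 0 0 0 0' 20 >/dev/null; python3 han.py
python3 -m jog '.05 0 0 0 0;.05 0 0 0 0' 14 >/dev/null; python3 han.py
```

```text
black [([261, 162, 37, 53, 1721], [279.0, 189.0])] wt [-0.024  0.177  0.001] F [-0.1 -0.1 -1.2]
black [([262, 167, 37, 48, 1571], [280.0, 192.0])] wt [ 0.022  0.129 -0.012] F [ 0.2 -0.3 -2.6]
black [] wt [-0.035  0.146  0.01 ] F [-0.1 -0.6 -2.9]
```

```bash
python3 -m jog '.05 0 0 0 0;.05 0 0 0 0;.05 0 0 0 0' 12 >/dev/null; python3 han.py; python3 look.py
python3 -m jog '.05 0 0 0 0;.05 0 0 0 0;.05 0 0 0 0' 9 >/dev/null; python3 han.py
python3 -m jog '.05 0 0 0 0;.05 0 0 0 0;.05 0 0 0 0' 6 >/dev/null; python3 han.py; python3 look.py
```

```text
black [([533, 0, 27, 77, 645], [548.0, 37.0]), ([526, 77, 34, 25, 291], [541.0, 90.0])] wt [-0.033  0.064 -0.032] F [-0.4 -0.2 -1.6]
red [(3, [183.0, 179.0]), (4, [326.0, 180.0]), (7, [329.0, 181.0]), (7, [338.0, 183.0]), (3, [341.0, 184.0])]
gold [(3, [183.0, 177.0]), (11, [328.0, 178.0]), (10, [340.0, 181.0]), (4, [184.0, 182.0]), (20, [327.0, 184.0]), (17, [338.0, 187.0]), (4, [366.0, 192.0]), (10, [366.0, 241.0]), (6, [373.0, 242.0])]
black [([527, 0, 33, 102, 819], [545.0, 49.0])] wt [ 0.042  0.065 -0.003] F [-0.2 -0.1 -1.6]
black [([533, 0, 27, 78, 661], [548.0, 39.0]), ([526, 76, 34, 26, 338], [542.0, 89.0])] wt [0.019 0.049 0.002] F [-0.1  0.3 -1.5]
red [(4, [326.0, 180.0]), (6, [329.0, 181.0]), (7, [338.0, 183.0]), (3, [341.0, 184.0])]
gold [(18, [188.0, 178.0]), (11, [328.0, 178.0]), (10, [340.0, 181.0]), (20, [327.0, 184.0]), (17, [338.0, 187.0]), (3, [335.0, 190.0]), (4, [366.0, 191.0]), (6, [364.0, 242.0]), (6, [373.0, 242.0])]
```

The load reads 0.16 kg, so the scoop is empty. Next I'll grip firmer, lift, and move clear of the bowl.

```bash
python3 -m jog '.05 0 0 0 0;.05 0 0 0 0;.05 0 0 0 0;.05 0 0 -.01 0;.05 0 0 -.02 0;.05 0 0 -.02 0;.05 0 0 -.01 3;.05 0 0 0 4;.05 0 0 0 2.4;.05 0 0 0 0' 35
python3 -c "
from h import *
plan(.524,.118,.2,100)"; python3 han.py;python3 han.py;python3 han.py
```

```text
t: 27.63
tool_pos: [0.5207, 0.3082, 0.3391]
orientation: [-0.272, 3.128, 0.001]
force: [-0.2, 1.0, -1.8]
opening: 0.016
gripper_force: 35.0
t 27.63 grasp [0.5207 0.3082 0.2741] head 99.9 | turn -0.1 then tool shift x 29.8 y -187.9 z 74.1 mm | q6 -1.29 open 0.016 F [-0.2  1.  -1.8] tilt 0.1
black [([506, 0, 46, 89, 1273], [523.0, 42.0])] wt [ 0.037  0.063 -0.01 ] F [-0.2  1.  -1.8]
black [([509, 0, 49, 64, 1082], [527.0, 31.0]), ([506, 60, 45, 30, 411], [522.0, 74.0])] wt [ 0.029  0.07  -0.031] F [ 0.1 -0.1 -1.2]
black [([510, 0, 40, 63, 967], [524.0, 32.0]), ([507, 61, 32, 29, 327], [521.0, 75.0])] wt [ 0.018  0.031 -0.04 ] F [ 0.1  0.6 -2.4]
```

```bash
python3 -m jog '.05 .001 -.008 0 0;.05 .003 -.018 0 0;.05 .004 -.027 0 0;.05 .005 -.03 0 0;.05 .005 -.03 0 0;.05 .005 -.03 0 0;.05 .004 -.025 .01 0;.05 .003 -.015 .02 0;.05 0 -.005 .02 0;.05 0 0 .01 0' >/dev/null
python3 -m jog '.05 0 0 .01 0;.05 0 0 0 0;.05 0 0 0 0' > /dev/null
python3 -c "
from h import *
plan(.524,.118,.15,100)"
python3 look.py
python3 - <<'E'
from h import *
from plant import robot
s=robot.read_state();d=robot.read_camera("side");a=d["color"]
K=d["intrinsics"];T=d["pose"];p=s["tool_pos"]-[0,0,.072];c=T[:3,:3].T@(p-T[:3,3]);print("pivot px",(K@(c/c[2]))[:2])
# gold seen in bowl region, side view; bowl centre
hsv=cv2.cvtColor(a,cv2.COLOR_RGB2HSV);m=((hsv[...,1]>120)&(hsv[...,2]>130)&(hsv[...,0]>15)&(hsv[...,0]<34)).astype(np.uint8)
k,l,st,ce=cv2.connectedComponentsWithStats(m);print([(int(st[i,4]),ce[i].round().tolist()) for i in range(1,k) if st[i,4]>3 and 200<ce[i][0]<380 and 140<ce[i][1]<300])
# top: bowl centroid
t=np.load("pics/top_last.npz");h=cv2.cvtColor(t["color"],cv2.COLOR_RGB2GRAY);o=cv2.cvtColor(np.load("pics/top0.npz")["color"],cv2.COLOR_RGB2GRAY)
df=(cv2.absdiff(h,o)>40).astype(np.uint8);k,l,st,ce=cv2.connectedComponentsWithStats(df[140:270,100:225]);print("diff near bowl",[(st[i].tolist()) for i in range(1,k) if st[i,4]>3])
E
```

```text
t 28.87 grasp [0.5236 0.1183 0.2027] head 100.1 | turn 0.1 then tool shift x -0.3 y -0.4 z 52.7 mm | q6 -1.62 open 0.016 F [-0.4 -0.7 -2. ] tilt 0.0
red [(12, [188.0, 181.0]), (4, [326.0, 180.0]), (7, [329.0, 181.0]), (3, [171.0, 184.0]), (7, [338.0, 183.0]), (3, [341.0, 184.0]), (11, [175.0, 192.0]), (14, [187.0, 192.0])]
gold [(20, [187.0, 178.0]), (11, [328.0, 178.0]), (4, [174.0, 182.0]), (4, [338.0, 180.0]), (4, [342.0, 182.0]), (34, [187.0, 187.0]), (18, [327.0, 184.0]), (4, [169.0, 185.0]), (16, [338.0, 187.0]), (16, [178.0, 190.0]), (19, [172.0, 193.0]), (4, [366.0, 192.0]), (19, [187.0, 195.0]), (7, [365.0, 242.0]), (6, [373.0, 242.0])]
pivot px [287.13671507 165.54719699]
[(4, [276.0, 147.0]), (11, [282.0, 171.0]), (8, [284.0, 177.0]), (34, [323.0, 216.0]), (7, [325.0, 232.0]), (17, [328.0, 231.0]), (13, [335.0, 231.0]), (6, [336.0, 260.0])]
diff near bowl [[109, 34, 16, 96, 767], [83, 36, 12, 24, 163], [66, 41, 16, 19, 154]]
```

All four pieces are in the bowl, at (188,181), (171,184), (175,192) and (187,192), and the bowl hasn't moved. Next I'll lower the scoop until the nose touches the counter.

```bash
python3 -m jog '.05 0 0 .012 0;.05 0 0 .02 0;.05 0 0 .013 0;.05 0 0 0 0;.05 0 0 0 0' 14
for i in 1 2; do python3 -m jog '.05 0 0 .005 0;.05 0 0 0 0;.05 0 0 0 0'|grep -E "pos|force"; done
python3 han.py
```

```text
t: 29.38
tool_pos: [0.5231, 0.1179, 0.2216]
orientation: [0.276, -3.127, 0.0]
force: [0.0, -0.3, -0.9]
opening: 0.0158
gripper_force: 14.0
tool_pos: [0.5241, 0.1178, 0.2182]
force: [-0.7, 0.6, -1.9]
gripper_force: 14.0
tool_pos: [0.5237, 0.1177, 0.2125]
force: [-0.4, -1.3, -0.7]
gripper_force: 14.0
black [] wt [ 0.071  0.051 -0.014] F [-0.4 -1.3 -0.7]
```

```bash
for i in 1 2 3; do python3 -m jog '.05 .003 0 .003 0;.05 .003 0 .003 0;.05 0 0 0 0;.05 0 0 0 0'|grep -E "pos|force"; python3 han.py; done
```

```text
tool_pos: [0.5175, 0.1167, 0.2063]
force: [-0.3, 0.0, -0.5]
gripper_force: 14.0
black [] wt [ 0.078  0.04  -0.032] F [-0.3  0.  -0.5]
tool_pos: [0.5116, 0.1157, 0.2003]
force: [1.2, 0.0, -1.0]
gripper_force: 14.0
black [] wt [-0.014  0.037  0.027] F [ 1.2  0.  -1. ]
tool_pos: [0.5057, 0.1146, 0.1943]
force: [-0.3, 0.5, -1.0]
gripper_force: 14.0
black [] wt [ 0.038 -0.018  0.049] F [-0.3  0.5 -1. ]
```

```bash
for i in 1 2; do python3 -m jog '.05 .006 0 .004 0;.05 .007 0 .005 0;.05 .007 0 .005 0;.05 .006 0 .004 0;.05 0 0 0 0;.05 0 0 0 0'|grep -E "pos|^force"; python3 han.py; done
python3 - <<'E'
import numpy as np
c=np.load('pics/w_last.npz')['color'].astype(int)
for r in range(120,330,10): print(r,c[r,280].tolist(),end=' ')
E
```

```text
tool_pos: [0.4797, 0.11, 0.1763]
force: [-0.2, 0.3, -1.2]
black [] wt [ 0.102  0.054 -0.022] F [-0.2  0.3 -1.2]
tool_pos: [0.454, 0.1054, 0.1582]
force: [-1.2, -0.8, -0.1]
black [([260, 197, 41, 18, 473], [280.0, 208.0])] wt [0.048 0.182 0.027] F [-1.2 -0.8 -0.1]
120 [122, 117, 98] 130 [123, 118, 99] 140 [124, 119, 100] 150 [122, 116, 98] 160 [120, 114, 99] 170 [130, 121, 111] 180 [134, 124, 115] 190 [136, 127, 116] 200 [132, 124, 114] 210 [24, 23, 25] 220 [24, 23, 25] 230 [24, 22, 25] 240 [25, 23, 26] 250 [23, 21, 24] 260 [22, 19, 23] 270 [22, 21, 22] 280 [29, 28, 31] 290 [40, 38, 39] 300 [140, 129, 118] 310 [233, 223, 204] 320 [50, 47, 45]
```

```bash
python3 -m jog '.05 .005 0 .005 0;.05 .005 0 .006 0;.05 .004 0 .006 0;.05 .003 0 .005 0;.05 0 0 0 0;.05 0 0 0 0'|grep -E "pos|^force"; python3 han.py
python3 -m jog '.05 .003 0 .005 0;.05 .003 0 .005 0;.05 .002 0 .004 0;.05 .001 0 .002 0;.05 0 0 0 0;.05 0 0 0 0'|grep -E "pos|^force"; python3 han.py
```

```text
tool_pos: [0.4374, 0.1025, 0.1361]
force: [-1.6, 0.2, -0.2]
black [([261, 174, 38, 41, 1331], [280.0, 196.0])] wt [0.028 0.149 0.027] F [-1.6  0.2 -0.2]
tool_pos: [0.4289, 0.101, 0.1205]
force: [-0.2, 0.4, 0.1]
black [([262, 164, 37, 51, 1657], [280.0, 190.0])] wt [ 0.042  0.094 -0.01 ] F [-0.2  0.4  0.1]
```

```bash
python3 -m jog '.05 .001 0 .003 0;.05 0 0 .002 0;.05 0 0 0 0;.05 0 0 0 0'|grep -E "pos|^force"; python3 han.py
python3 -m jog '.05 0 0 .001 0;.05 0 0 .001 0;.05 0 0 0 0;.05 0 0 0 0'|grep -E "pos|^force"; python3 han.py
```

```text
tool_pos: [0.4282, 0.1008, 0.1157]
force: [-3.9, -0.5, 3.4]
black [([263, 160, 35, 55, 1773], [280.0, 188.0])] wt [-0.069  0.548  0.02 ] F [-3.9 -0.5  3.4]
tool_pos: [0.4281, 0.1008, 0.1139]
force: [-5.9, -1.9, 7.7]
black [([263, 157, 35, 58, 1865], [280.0, 186.0])] wt [-0.127  0.856  0.013] F [-5.9 -1.9  7.7]
```

```bash
python3 -m jog '.05 0 0 -.001 0;.05 0 0 0 0;.5 0 0 0 0;.5 0 0 0 0;.5 0 0 0 0;.5 0 0 0 0;.5 0 0 0 0;.5 0 0 0 0' 5
python3 -m jog '.5 0 0 -.015 0;.5 0 0 -.03 0;.5 0 0 -.035 0;.5 0 0 -.035 0;.5 0 0 -.035 0;.5 .03 .0 -.02 0;.5 .03 0 0 0;.5 0 0 0 0;.5 0 0 0 0' >/dev/null
python3 han.py; python3 look.py
python3 - <<'E'
from h import *
from plant import robot
s=robot.read_state();d=np.load("pics/w_last.npz")
print("t",s["t"],s["tool_pos"])
c=d["color"].astype(int)
for r in range(20,240,8): print(r,c[r,280].tolist(),end=' ')
# bright pan mask
g=cv2.cvtColor(d["color"],cv2.COLOR_RGB2HSV);m=((g[...,1]<45)&(g[...,2]>170)).astype(np.uint8)
k,l,st,ce=cv2.connectedComponentsWithStats(m);print();print([(st[i].tolist()) for i in range(1,k) if st[i,4]>150])
E
```

```text
t: 34.72
tool_pos: [0.4283, 0.1008, 0.1147]
orientation: [-0.275, 3.129, 0.0]
force: [-0.9, 0.1, 0.2]
opening: 0.0457
gripper_force: 0.0
black [([544, 0, 16, 109, 1063], [554.0, 60.0]), ([540, 110, 20, 28, 390], [550.0, 123.0]), ([534, 137, 26, 32, 499], [547.0, 152.0]), ([528, 165, 32, 34, 634], [545.0, 180.0])] wt [0.083 0.037 0.027] F [ 0.7 -0.1 -0.7]
red [(12, [188.0, 181.0]), (11, [327.0, 181.0]), (3, [171.0, 184.0]), (11, [339.0, 183.0]), (11, [175.0, 192.0]), (14, [187.0, 192.0])]
gold [(22, [188.0, 178.0]), (11, [328.0, 178.0]), (4, [174.0, 182.0]), (5, [338.0, 181.0]), (4, [342.0, 182.0]), (13, [189.0, 184.0]), (19, [327.0, 184.0]), (4, [169.0, 185.0]), (16, [338.0, 187.0]), (20, [186.0, 188.0]), (16, [178.0, 190.0]), (19, [172.0, 193.0]), (4, [366.0, 192.0]), (19, [187.0, 195.0]), (6, [364.0, 242.0]), (5, [373.0, 242.0])]
t 35.5667 [0.36955785 0.09039277 0.28467009]
20 [56, 55, 52] 28 [57, 55, 52] 36 [56, 54, 53] 44 [68, 66, 63] 52 [63, 60, 58] 60 [71, 68, 66] 68 [56, 55, 53] 76 [68, 65, 66] 84 [69, 65, 68] 92 [164, 165, 139] 100 [163, 163, 138] 108 [162, 162, 137] 116 [161, 160, 136] 124 [161, 161, 137] 132 [177, 155, 138] 140 [154, 155, 133] 148 [169, 163, 135] 156 [175, 167, 137] 164 [173, 167, 137] 172 [103, 99, 82] 180 [106, 102, 84] 188 [104, 99, 83] 196 [98, 92, 83] 204 [153, 141, 129] 212 [38, 35, 35] 220 [38, 36, 37] 228 [38, 34, 36] 236 [37, 37, 36] 
[[296, 0, 80, 20, 890], [240, 290, 81, 27, 1830]]
```

```bash
python3 -m jog '.5 0 .02 -.01 0;.5 0 .035 -.01 0;.5 0 .035 0 0;.5 0 .035 0 0;.5 0 .035 0 0;.5 0 .035 0 0;.5 0 .035 0 0;.5 0 .03 0 0;.5 0 .02 0 0;.5 0 0 0 0' >/dev/null
python3 - <<'E'
from h import *
from plant import robot
s=robot.read_state();print(s["t"],s["tool_pos"])
t=robot.read_camera("top");sd=robot.read_camera("side");o=np.load("pics/top0.npz")
df=(cv2.absdiff(t["color"],o["color"]).max(2)>45).astype(np.uint8);df[:120]=0;df[275:]=0
k,l,st,ce=cv2.connectedComponentsWithStats(df);print("changed",[st[i].tolist() for i in range(1,k) if st[i,4]>8])
dk=(t["color"].max(2)<32).astype(np.uint8);dk[:190]=0;dk[272:]=0;dk[:,:220]=0;dk[:,300:]=0
k,l,st,ce=cv2.connectedComponentsWithStats(dk)
for i in range(1,k):
    if st[i,4]>30: 
        ys,xs=np.nonzero(l==i);b=(xs[ys==ys.max()].mean(),ys.max());f=(xs[ys==ys.min()].mean(),ys.min());print("dark",st[i],b,f,onz(t,b,.065),onz(t,f,.04))
# expected pan corners projected
K=t["intrinsics"]
def pj(d,p): c=d["pose"][:3,:3].T@(np.array(p)-d["pose"][:3,3]);return (d["intrinsics"]@(c/c[2]))[:2].round(1)
g=np.array([.4281,.1008]);a=np.radians(10.1);X=np.array([np.cos(a),np.sin(a)]);Y=np.array([-X[1],X[0]])
for n,(u,v,z) in dict(rear=(-67.5,0,.062),bl=(50.5,46,.045),br=(50.5,-46,.045),fl=(134.5,46,.045),fr=(134.5,-46,.045)).items():
    p=np.r_[g+X*u/1e3+Y*v/1e3,z];print(n,pj(t,p),pj(sd,p))
for nm,d in(("top",t),("side",sd)):
    h=cv2.cvtColor(d["color"],cv2.COLOR_RGB2HSV);m=((h[...,1]<35)&(h[...,2]>120)).astype(np.uint8)
    k,l,st,ce=cv2.connectedComponentsWithStats(m);print(nm,[(st[i].tolist(),cv2.boxPoints(cv2.minAreaRect(np.argwhere(l==i)[:,::-1].astype(np.float32))).round().tolist()) for i in range(1,k) if st[i,4]>60 and 215<ce[i][0]<330 and 140<ce[i][1]<260])
E
```

```text
36.4 [0.31959128 0.3694512  0.30322643]
changed [[302, 171, 10, 12, 89], [312, 173, 12, 13, 97], [183, 176, 12, 24, 204], [330, 178, 5, 10, 22], [166, 181, 17, 19, 191], [233, 181, 37, 59, 1018], [340, 180, 4, 10, 11], [256, 240, 10, 22, 108], [114, 254, 73, 21, 745]]
dark [254 230   9  26 128] (np.float64(258.0), np.int64(255)) (np.float64(256.5), np.int64(230)) [0.3693 0.0947 0.065 ] [0.4472 0.0989 0.04  ]
rear [259.9 257.4] [241.5 212.6]
bl [238.6 223.1] [269.7 200.7]
br [267.2 217.6] [280.5 215.1]
fl [233.6 197. ] [291.5 194.8]
fr [262.2 191.5] [303.2 208.7]
top [([303, 160, 47, 19, 320], [[303.0, 166.0], [305.0, 158.0], [351.0, 171.0], [349.0, 179.0]])]
side [([250, 142, 25, 7, 94], [[250.0, 148.0], [250.0, 142.0], [274.0, 142.0], [274.0, 148.0]]), ([265, 159, 46, 21, 350], [[264.0, 178.0], [266.0, 158.0], [310.0, 162.0], [309.0, 181.0]]), ([215, 190, 15, 68, 127], [[214.0, 190.0], [216.0, 190.0], [229.0, 257.0], [227.0, 257.0]])]
```

Run:
```python
from h import *
from plant import robot
t=robot.read_camera("top");sd=robot.read_camera("side")
g=sd["color"].max(2);m=(g<45).astype(np.uint8);m[:190]=0;m[235:]=0;m[:,:235]=0;m[:,275:]=0
k,l,st,ce=cv2.connectedComponentsWithStats(m)
for i in range(1,k):
    if st[i,4]>20:
        ys,xs=np.nonzero(l==i);b=(xs.min(),ys[xs==xs.min()].mean());f=(xs.max(),ys[xs==xs.max()].mean());print(st[i],b,f)
        print("rear",two(t,(258,255),sd,b),"front",two(t,(256.5,230),sd,f))
b=cv2.imread("pics/side0.png")
```

```text
[245 213  22   2  38] (np.int64(245), np.float64(213.5)) (np.int64(266), np.float64(213.0))
rear (array([0.371 , 0.0947, 0.0523]), np.float64(0.0045)) front (array([0.4458, 0.0993, 0.0365]), np.float64(0.0029))
```

```bash
python3 -c "
from plant import robot
print(robot.close_job())"
```

```text
the job is handed in; nothing more can be done
None
```

The job is handed in at about 36 s: the four nougats are in the bowl, the other four are still in their chutes, the gate is shut, and the empty scoop stands on the counter. The last checks came from camera measurements rather than a picture, because all ten views were used.

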